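# Release a bearing ball into the bail dish and turn the dish to the crate

### The job

Press the feeder's pedal down to its stop with the gripper so that the steel ball rolls into the white dish, and let it settle there untouched. Then lift the dish by its wooden grip about 10 cm straight up, and only then turn it a quarter turn so that its pouring lip points at the middle of the wooden crate, keeping it level and over its stand with the ball in the middle. Finish holding it there in the gripper, with the mug, spoon rest and scrubber left where they are.

Things in the scene. Friction and masses are not known exactly. Their poses are not given: they have to be found in the camera images.
- feeder: Fixed ball feeder on a wooden board 310 x 110 mm, 12 mm thick. Origin: on the counter, under the centre of the round stand (84 mm across, top 25 mm up) that carries the dish. x points along the board to a sloping steel chute (34 mm wide, x 90 to 202 mm, up to 90 mm high) where the ball waits behind a gate; y points to the pedal's side, z up. Stands up to 0.27 rad turned.
- pedal_top (a point): Centre of the top of the pedal's ribbed black tread (50 mm along the feeder's x, 60 mm along y), about 78 mm above the counter when up, near x 145, y 85 mm in the feeder's frame. The tread ends a steel arm that passes under the chute to a hinge 130 mm away, 40 mm up, axis along the feeder's x. It is pressed straight down, about 43 mm at this point.
- pedal (a joint): Pedal angle in rad: 0 up, 0.34 at its bottom stop. Its spring pushes up with 4 N at first, 9 N at the stop (at the tread) and brings it back. Near the stop it lowers the gate: the ball rolls down the chute and over the lip into the dish in about 1 s, then needs some 3 s to come to rest.
- ball_center (a point): Centre of the loose steel ball, 22 mm across, 44 g. It waits in the chute about 160 mm from the stand's axis; at rest in the dish its centre is about 17 mm above the dish's underside.
- dish: Loose white ceramic dish, 0.3 to 0.5 kg, 121 mm across, rim 34 mm high, inside a shallow cone lowest at its centre. Origin: centre of its underside; z up; x out through the pouring lip, a 36 mm wide channel reaching 81 mm from the centre. Starts on the stand, lip towards the chute, 9 mm clear of it. A steel bail 134 mm wide arches over it in its y-z plane up to a wooden grip.
- dish_grip (a point): Centre of the dish's wooden grip, on the dish's axis, 100 mm above its underside, with the dish's axes: a bar 14 mm thick (along the dish's x, the way to pinch it from above), 50 mm long (along y), 18 mm high.
- crate: Fixed slatted wooden crate 160 x 200 mm, 90 mm high, about 300 mm left or right of the dish as seen from the robot; a fixed Dutch oven (236 mm across, 276 mm over its handles, 155 mm high) is on the other side. Origin: centre of its underside. Its hinged lid stands open on its far (+x) side, up to about 290 mm above the counter.
- spoon_rest: Bystander: blue ceramic spoon rest, a plate 100 mm across, 18 mm high, beyond the chute; origin under its centre.
- scrubber: Bystander: grey plastic dish scrubber 70 mm across, 62 mm high, on the right of the chute; origin under its centre.
- mug: Bystander: white mug 76 mm across, 90 mm high, beyond the pedal; origin under its centre.
There are look-alikes about, which are no part of the job. Leave any green, pink or turquoise look-alike of the dish alone.

How it is judged (in metres and radians):
On the way, in this order (a step that is already met when the one before it is completed fails the run):
1. the pedal is pressed to its stop (value of joint pedal above 0.31 rad and contact force between the fingers and feeder above 1 N), for 0.2 s.
2. the ball lies at rest in the middle of the dish, which still stands on its stand (horizontal distance between ball_center and dish below 0.012 m and z of ball_center in the frame of dish below 0.026 m and linear speed of ball below 0.03 m/s and height (world z) of dish below 0.03 m), for 0.3 s.
3. the dish is lifted clear, its lip still towards the chute (height (world z) of dish above 0.06 m and angle between the x axis of dish and the x axis of feeder, either way round below 0.35 rad and horizontal distance between ball_center and dish below 0.018 m), for 0.1 s.
At the end, for the whole second after the job is handed in: The fingers alone hold the dish, still and level within 0.1 rad, underside 60 to 175 mm above the stand and centre within 45 mm of its axis; ball within 15 mm of the middle; the line out through the lip passes within 50 mm of the crate's centre; pedal up (height (world z) of dish between 0.085 and 0.2 m and horizontal distance between dish and feeder below 0.045 m and angle between dish's own z axis and vertical below 0.1 rad and horizontal distance between ball_center and dish below 0.015 m and z of ball_center in the frame of dish below 0.026 m and y of crate in the frame of dish between -0.05 and 0.05 m and x of crate in the frame of dish above 0.1 m and contact force between the fingers and dish above 1 N and contact force between dish and feeder below 0.1 N and linear speed of dish below 0.03 m/s and value of joint pedal below 0.06 rad); the arm keeps its last pose, push and grip.
It fails at once if the ball falls off the feeder or dish (height (world z) of ball_center below 0.03 m).
It fails at once if the robot touches the ball (contact force between any of the fingers, the arm and ball above 0.5 N).
It fails at once if the ball leaves the middle of the raised dish (more than 20 mm off) (height (world z) of dish above 0.045 m and horizontal distance between ball_center and dish above 0.02 m).
It fails at once if the raised dish is tilted more than 0.17 rad (height (world z) of dish above 0.045 m and angle between dish's own z axis and vertical above 0.17 rad).
It fails at once if a bystander is shifted by more than 30 mm (distance of any of spoon_rest, scrubber, mug from where it was at the start of the episode above 0.03 m).
It also fails if it takes over 59 s, if anything falls off the work surface, if the arm or the gripper's body presses on something with over 40 N, if the wrist force passes 120 N, or if a joint passes its speed limit or range.

### The arm

A 6-joint arm with a two-finger parallel gripper is mounted at the origin on the work surface. World frame = base frame: x ahead of the robot, y to its left, z up, the work surface at z = 0. Lengths are in mm, angles in degrees, forces in N, time in s.
With the tool pointing down it reaches from about 350 to 850 mm from the base axis. Payload 8.1 kg.
Tool frame: the origin (TCP) lies at the centre of the arm's flange, where the gripper is bolted on; the fingertips stand 173 mm ahead of it and the grasp point (between the pads) lies 155 mm ahead of it; z points along the fingers, y is the line along which they close (so a half turn about z gives the same grasp; the last joint's range is limited). The gripper opens to 85 mm and grips with 20 to 120 N. Pads are 22 mm wide; open, the fingers measure 114 mm over their backs; the gripper's body (76 mm by 85 mm) begins 54 mm behind the grasp point. The pads swing forward as they close: fully open they stand 13 mm farther back than shut.
Start: joints at [58.247, 7.471, 85.268, -0, 87.261, -4.893], TCP at [271.071, 535.283, 404.692] pointing down, gripper open.
Joint ranges: [-169.43, 169.43], [-51.17, 129.36], [1.28, 143.12], [-76.62, 256.62], [0, 156.53], [-152.29, 152.29]. Speed limits (degrees/s): [136.94, 136.94, 159.86, 180, 180, 180].

### API

Orientations are given as [roll, pitch, yaw] about the fixed x, y, z axes, in that order (R = Rz(yaw) Ry(pitch) Rx(roll)).
In Python, from bench import * gives the robot as it stands.
- The arm moves only by the shell command python3 -m jog 'ROWS' [FORCE]. ROWS is text: rows parted by semicolons, each of 7 numbers parted by spaces: the shift along the tool's x, y, z scaled (see below), then the turn, a rotation vector about the tool's x, y, z scaled (see below), then the closure, from -1 (fully open) to 1 (shut). In form: tx ty tz wx wy wz hand; .... A call has 1 to 5 rows; each row shifts and turns the commanded pose from where the row before left it, along the tool's axes as they then stand; what a row does not reach is not made up. The controller multiplies each number of a shift by 0.1 m and each number of a turn by 60 degrees. A row lasts 1/8 s, in which the tool goes at most 62.5 mm and 10.7 degrees, less where a joint would pass 70% of its speed; a pose out of reach is approached as far as the arm can. A call with a number of a shift or a turn outside -1 to 1 is refused whole. A call with a gripper value outside its range is refused whole. The fingers move at their own pace and stop on an object; FORCE is the grip in N (left out, the last holds). Time passes only in rows, so rows that do not move let the fingers close. It gives the time, the measured TCP pose, the force, the opening and the grip force at its end, in the units of the state.
- sense(): the state, without advancing time (a new reading comes with each control period).
- snapshot(name): name is "scene" or "top"; returns a dict with "img" (384x512x3 uint8, red, green, blue), "fx", "fy", "cx", "cy" (pixels), "dist" ([k1, k2, p1, p2, k3] as OpenCV has them; the pictures are not rectified), "extrinsics" (4x4, takes a point from camera to world coordinates). Camera axes: x right, y down, z forward; pixel columns grow to the right and rows downward; lengths in mm; the calibration is good to about 2 mm. A picture is of the moment at which its call begins. There is no depth.
- hand_in(): hands the job in; it is judged then, once.
The state is a dict: "time": time; "joint_pos": joint angles; "qd": joint speeds; "joint_efforts": joint torques, N m; "tool_pos": TCP position; "tcp_rot": TCP orientation; "ft_force": force on the tool from outside, world axes, zero at the start; "wrist_torque": the same for the moment, N m; "finger_gap": finger opening in mm; "grip_force": force on a finger pad.
Only numpy, scipy, OpenCV 4.12 (cv2) and the standard library are available. Lean on these libraries where they do the work, as an engineer would, in place of code of your own. Each camera call takes 0.05 s, during which the arm holds its last target. There are 200 camera calls.

## Working session

There is one attempt and no reset: what is moved stays moved. The work goes in short steps, Python scripts to look and compute and a shell command to move; the robot and the scene stay as the last step left them, time stands still between calls to the robot, and variables do not carry over. Pictures are saved under pics/ and viewed, at most 10 in all, crops included, and the job is handed in when it is done.

```bash
mkdir -p pics; ls
cat > h.py <<'E'
from bench import *
import numpy as np, cv2
from scipy.spatial.transform import Rotation as R
def snap(n):
    s=snapshot(n); s['img']=np.array(s['img']); s['K']=np.array([[s['fx'],0,s['cx']],[0,s['fy'],s['cy']],[0,0,1.]]); s['E']=np.array(s['extrinsics']); s['d']=np.array(s['dist'],float); return s
def ray(s,uv):
    p=cv2.undistortPoints(np.array([[uv]],float),s['K'],s['d'])[0,0]
    d=s['E'][:3,:3]@np.array([p[0],p[1],1]); return s['E'][:3,3],d/np.linalg.norm(d)
def onz(s,uv,z):
    o,d=ray(s,uv); return o+d*(z-o[2])/d[2]
def proj(s,P):
    T=np.linalg.inv(s['E']); return cv2.projectPoints(np.array(P,float).reshape(-1,1,3),cv2.Rodrigues(T[:3,:3])[0],T[:3,3],s['K'],s['d'])[0][:,0]
def tri(s1,a,s2,b):
    o1,d1=ray(s1,a);o2,d2=ray(s2,b)
    t=np.linalg.lstsq(np.c_[d1,-d2],o2-o1,rcond=None)[0]
    p,q=o1+t[0]*d1,o2+t[1]*d2
    return (p+q)/2,np.linalg.norm(p-q)
E
python3 - <<'E'
from h import *
a=snap('scene');b=snap('top')
for n,s in(('scene',a),('top',b)):
    cv2.imwrite(f'pics/{n}0.png',cv2.resize(s['img'][:,:,::-1],(800,600),interpolation=cv2.INTER_CUBIC)); print(n,s['E'].round(2),s['fx'],s['cx'],s['cy'],s['d'])
print(sense())
E
```

```text
pics
scene [[-4.1000e-01  5.1000e-01 -7.6000e-01  1.4193e+03]
 [ 9.1000e-01  2.4000e-01 -3.3000e-01  3.6788e+02]
 [ 2.0000e-02 -8.3000e-01 -5.6000e-01  8.0040e+02]
 [ 0.0000e+00  0.0000e+00  0.0000e+00  1.0000e+00]] 482.9289921247999 259.8905762431326 186.96006664627214 [0.03883491 0.         0.         0.         0.        ]
top [[-4.00000e-02 -9.80000e-01  2.10000e-01  1.63820e+02]
 [-1.00000e+00  4.00000e-02 -1.00000e-02 -3.84700e+01]
 [ 0.00000e+00 -2.10000e-01 -9.80000e-01  1.59375e+03]
 [ 0.00000e+00  0.00000e+00  0.00000e+00  1.00000e+00]] 474.5243794388382 240.95811305138076 191.60633717047364 [-0.19441438  0.          0.          0.          0.        ]
{'time': 0.1, 'joint_pos': array([ 5.82481363e+01,  7.50980716e+00,  8.53268207e+01, -3.08301594e-04,
        8.72611023e+01, -4.89188605e+00]), 'qd': array([-0.06681491, -0.03158834, -0.10636319, -0.14650039,  0.04132895,
        0.08861603]), 'joint_efforts': array([ 1.61421343e-03, -5.70948887e+01, -5.01945162e+01, -1.46447032e-04,
        8.06905300e-03,  3.19257265e-05]), 'tool_pos': array([270.9387536 , 535.09208496, 403.72299234]), 'tcp_rot': array([-1.79902600e+02, -8.02721707e-03,  1.53140031e+02]), 'ft_force': array([-0.02473514, -0.23314784, -0.3962922 ]), 'wrist_torque': array([-0.01734274, -0.02835837,  0.03424283]), 'grip_force': 0.0, 'finger_gap': 85.08751229377621}
```

View pics/scene0.png

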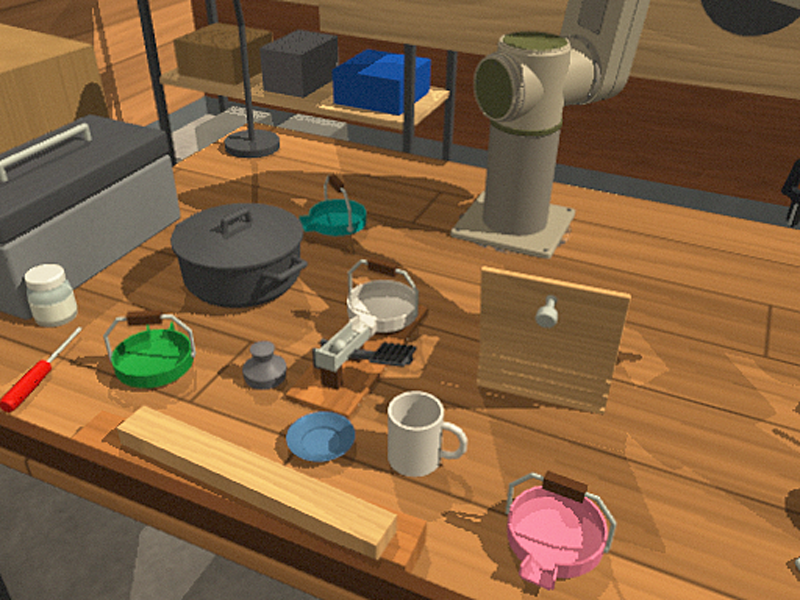

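View pics/top0.png

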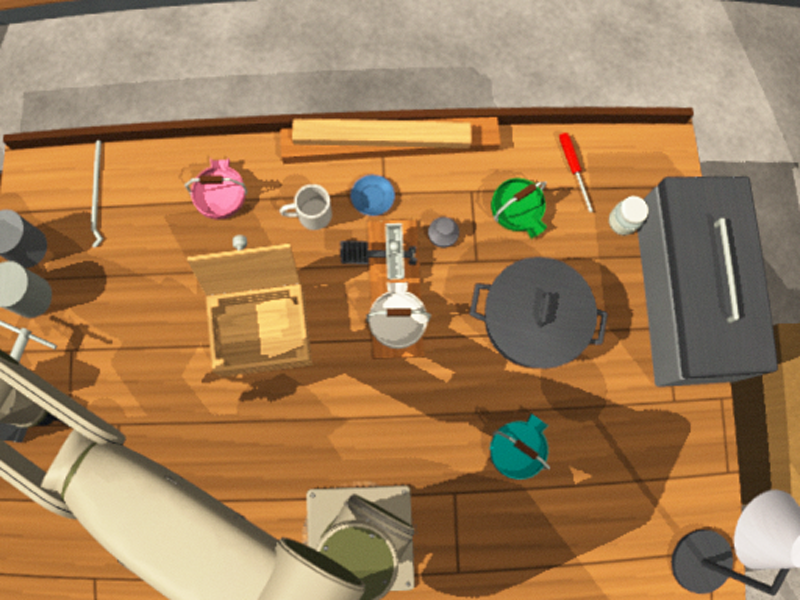

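The scene view shows the white dish at (383,300), its chute at (347,338), the tread at (395,354), the mug at (416,432), the spoon rest at (320,437) and the scrubber at (265,366), in 800x600 pixels. In the top view the dish is at (398,318), its grip at (399,312), the tread at (354,251), the crate on the left at (258,330) and the Dutch oven on the right at (541,312).

Things that could be taken for the dish, with top-view pixels:
- White at (398,318): on the stand, lip towards the chute. This is the one I choose.
- Pink at (218,190).
- Green at (520,205).
- Turquoise at (520,449).

Next is one close crop to check that choice.

Run:
```python
from h import *
a=snap('scene');b=snap('top')
A=a['img'][155:265,185:285,::-1];B=b['img'][130:240,205:305,::-1]
A=cv2.resize(A,(400,440),interpolation=cv2.INTER_CUBIC);B=cv2.resize(B,(400,440),interpolation=cv2.INTER_CUBIC)
cv2.imwrite('pics/crop1.png',np.hstack([A,B]))
cv2.imwrite('pics/crate.png',cv2.resize(b['img'][150:245,115:205,::-1],(540,570),interpolation=cv2.INTER_CUBIC))
```

```text
(no output)
```

View pics/crop1.png

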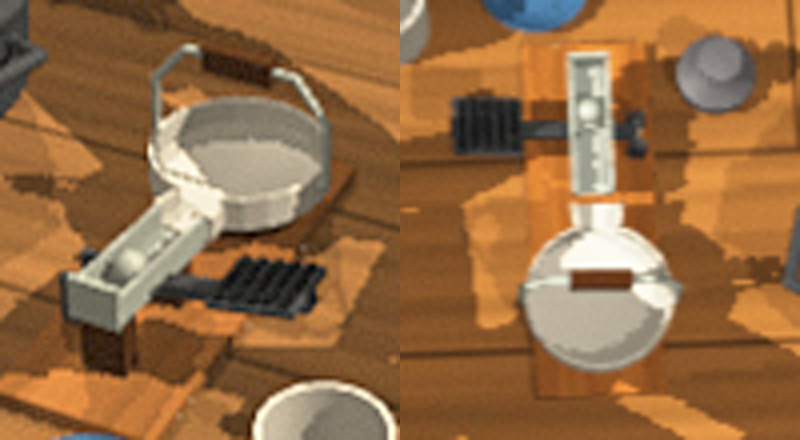

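View pics/crate.png

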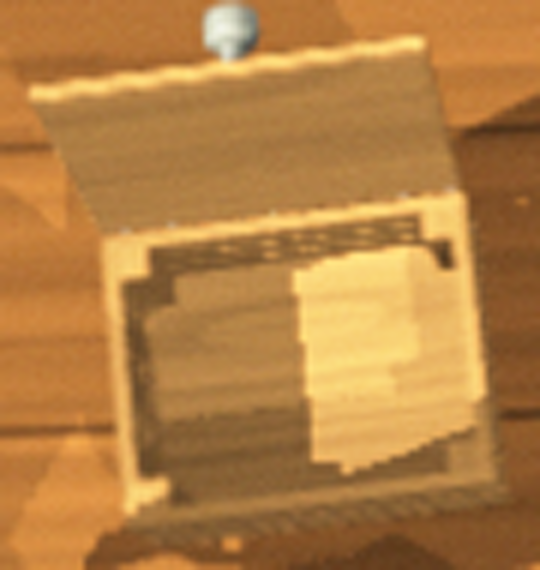

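The crop shows the white dish on its stand. Its lip points at the chute, the ball waits there at about (589,110), and the bail and grip lie across the chute. The tread in the top crop is at about (487,126) and the grip at (600,279). The crate's rim corners in its crop are about (105,235), (463,193), (497,483) and (128,512).

Run:
```python
from h import *
a=snap('scene');b=snap('top')
def cen(s,box,f):
    x0,y0,x1,y1=box; im=s['img'][y0:y1,x0:x1]; h=cv2.cvtColor(im,cv2.COLOR_RGB2HSV).astype(int); m=f(h).astype(np.uint8)
    n,l,st,c=cv2.connectedComponentsWithStats(m); k=1+np.argmax(st[1:,4]); 
    r=cv2.minAreaRect(np.argwhere(l==k)[:,::-1].astype(np.float32))
    print(st[k],r); return np.array(r[0])+[x0,y0], c[k]+[x0,y0],r
dark=lambda h:(h[:,:,2]<75)&(h[:,:,1]<110)
brown=lambda h:(h[:,:,2]<125)&(h[:,:,1]>90)
tb,_,_=cen(b,(215,150,236,172),dark); ta,_,_=cen(a,(238,214,268,236),dark)
gb,_,_=cen(b,(247,195,264,204),brown); ga,_,_=cen(a,(233,164,256,178),brown)
print('tread',ta,tb,tri(a,ta,b,tb),onz(b,tb,78))
print('grip',ga,gb,tri(a,ga,b,gb),onz(b,gb,130))
C=lambda x,y,o,k:(o[0]+x/k,o[1]+y/k)
q=[onz(b,C(x,y,(115,150),6),90) for x,y in((105,235),(463,193),(497,483),(128,512))]
print('crate',np.round(q),np.mean(q,0)); q=np.array(q); print('sides',np.linalg.norm(q-np.roll(q,1,0),axis=1))
bd=[onz(b,C(x-400,y,(205,130),4),12) for x,y in((523,42),(653,42),(665,391),(535,395))]
print('board',np.round(bd)); bd=np.array(bd);print('sides',np.linalg.norm(bd-np.roll(bd,1,0),axis=1))
for i,j in((0,3),(1,2)): d=bd[i]-bd[j];print('ang',np.degrees(np.arctan2(d[1],d[0])))
d=onz(b,C(189,55,(205,130),4),90)-onz(b,C(189+4,192,(205,130),4),50);print('chute',np.degrees(np.arctan2(d[1],d[0])))
# dish rim ellipse white top
print('dish rim c',onz(b,C(200,297,(205,130),4),59))
g1,g2=[onz(b,C(x,279,(205,130),4),134) for x in(170,231)];print('grip ends',g1,g2)
for n,(x,y) in dict(mug=(313,190),spoon=(373,195),scrub=(444,225)).items(): print(n,onz(b,(x/1.5625,y/1.5625),{'mug':90,'spoon':18,'scrub':62}[n]))
```

```text
[  3   4  18  15 230] ((11.5, 11.0), (14.0, 17.0), 90.0)
[  0   5  28  16 291] ((13.199999809265137, 12.399999618530273), (26.543432235717773, 13.643820762634277), 7.125016689300537)
[ 1  3 15  4 60] ((8.0, 4.5), (3.0, 14.0), 90.0)
[  0   0  23  14 251] ((11.0, 6.5), (13.0, 22.0), 90.0)
tread [251.19999981 226.39999962] [226.5 161. ] (array([602.04758241,  -9.31910696,  75.58093026]), np.float64(1.351968737725715)) [601.60469302  -9.99310458  78.        ]
grip [244.  170.5] [255.  199.5] (array([457.87273125, -96.74216192, 127.11872297]), np.float64(0.382453250841876)) [457.22043996 -96.45070289 130.        ]
crate [[515. 302.  90.]
 [531. 104.  90.]
 [371.  89.  90.]
 [363. 288.  90.]] [445.07328844 195.72370048  90.        ]
sides [153.34221147 197.92484056 160.23806581 199.23166056]
board [[ 694.  -44.   12.]
 [ 690. -157.   12.]
 [ 382. -151.   12.]
 [ 383.  -42.   12.]]
sides [311.19450051 113.92482697 307.92620702 109.34307206]
ang -0.2820299832718291
ang -1.1230471125623736
chute -0.29020216768502005
dish rim c [455.51081847 -98.53235638  59.        ]
grip ends [456.55073048 -72.73320466 134.        ] [ 454.65319983 -120.57653621  134.        ]
mug [740.02253348  73.62729768  90.        ]
spoon [749.89741537 -56.12608681  18.        ]
scrub [ 658.67192534 -206.97715891   62.        ]
```

```bash
cat > to.py <<'E'
import sys
from h import *
def rem(x,y,z):
    s=sense(); r=R.from_euler('xyz',s['tcp_rot'],degrees=True).as_matrix()
    print('tcp',s['tool_pos'].round(1),s['tcp_rot'].round(1),'tool units',(r.T@(np.array([x,y,z])-s['tool_pos'])/100).round(3),'t',round(s['time'],2),'F',s['ft_force'].round(1),'gap',round(s['finger_gap'],1),'j',s['joint_pos'].round(0))
if __name__=='__main__': rem(*map(float,sys.argv[1:4]))
E
python3 -m jog '0 0 -0.3 0 0 0.17 1;0 0 -0.3 0 0 0.17 1;0 0 -0.3 0 0 0.17 1;0 0 -0.3 0 0 0.17 1;0 0 0 0 0 0.17 1' 30
python3 -m jog '0 0 0 0 0 0.17 1;0 0 0 0 0 0.07 1;0 0 0 0 0 0 1'
python3 to.py 602 -10 520
python3 - <<'E'
from h import *
b=snap('top')
for p in((33,90),(425,40)): print('lid top',onz(b,(115+p[0]/6,150+p[1]/6),290))
E
```

```text
time: 0.92
tool_pos: [271.1, 535.4, 528.4]
tcp_rot: [179.8, -0.2, 101.8]
ft_force: [0.2, 0.1, -0.8]
finger_gap: 0.0
grip_force: 0.0
time: 1.3
tool_pos: [271.1, 535.3, 524.6]
tcp_rot: [-180.0, 0.0, 87.8]
ft_force: [-0.3, 0.3, -0.3]
finger_gap: -0.0
grip_force: 0.0
tcp [271.1 535.3 524.6] [-180.     0.    87.8] tool units [-5.32   3.519  0.046] t 1.3 F [-0.3  0.3 -0.3] gap -0.0 j [ 58.   7.  74.   0. 100.  60.]
lid top [541.58487049 292.58409507 290.        ]
lid top [558.11677311 102.2857128  290.        ]
```

```bash
python3 -m jog '-0.38 0.25 0 0 0 0 1;-0.38 0.25 0 0 0 0 1;-0.38 0.25 0 0 0 0 1;-0.38 0.25 0 0 0 0 1;-0.38 0.25 0 0 0 0 1' >/dev/null
python3 -m jog '-0.38 0.25 0 0 0 0 1;-0.38 0.25 0 0 0 0 1;-0.38 0.25 0 0 0 0 1;-0.38 0.25 0 0 0 0 1;-0.38 0.25 0 0 0 0 1' >/dev/null
python3 -m jog '-0.38 0.25 0 0 0 0 1;-0.38 0.25 0 0 0 0 1;-0.38 0.25 0 0 0 0 1;-0.38 0.25 0 0 0 0 1;0 0 0 0 0 0 1'
python3 to.py 602 -10 270
```

```text
time: 3.22
tool_pos: [600.8, -13.0, 523.6]
tcp_rot: [-179.9, 0.0, 87.6]
ft_force: [0.4, 0.2, -0.7]
finger_gap: 0.1
grip_force: 0.0
tcp [600.8 -13.  523.6] [-179.9    0.    87.6] tool units [0.032 0.014 2.536] t 3.23 F [ 0.4  0.2 -0.7] gap 0.1 j [ -6.   7.  74.  -0. 100.  -4.]
```

```bash
python3 -m jog '0.03 0.01 0.5 0 0 0 1;0 0 0.5 0 0 0 1;0 0 0.5 0 0 0 1;0 0 0.5 0 0 0 1;0 0 0.5 0 0 0 1' >/dev/null
python3 -m jog '0 0 0 0 0 0 1;0 0 0 0 0 0 1'
python3 to.py 602 -10 208
python3 - <<'E'
from h import *
a=snap('scene');b=snap('top')
A=a['img'][155:265,185:285,::-1];B=b['img'][130:240,205:305,::-1]
A=cv2.resize(A,(400,440),interpolation=cv2.INTER_CUBIC);B=cv2.resize(B,(400,440),interpolation=cv2.INTER_CUBIC)
cv2.imwrite('pics/crop2.png',np.hstack([A,B]))
E
```

```text
time: 4.1
tool_pos: [601.6, -6.8, 277.0]
tcp_rot: [179.9, 0.0, 87.8]
ft_force: [0.3, -0.4, 0.8]
finger_gap: 0.0
grip_force: 0.0
tcp [601.6  -6.8 277. ] [179.9   0.   87.8] tool units [-0.032  0.004  0.69 ] t 4.1 F [ 0.3 -0.4  0.8] gap 0.0 j [-6. 13. 93.  0. 74. -3.]
```

View pics/crop2.png

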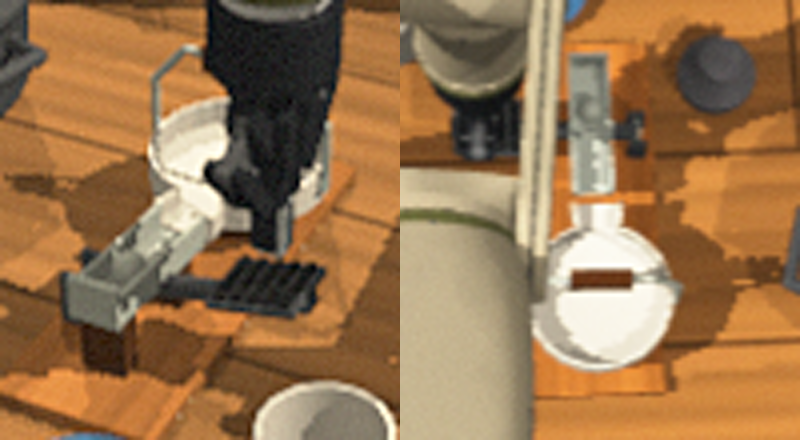

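The closed fingers stand just above the tread: fingertips at (272,245) left half, tread at (270,286). I'll now descend onto it.

```bash
python3 -m jog '-0.03 0 0.1 0 0 0 1;0 0 0.1 0 0 0 1;0 0 0.1 0 0 0 1;0 0 0.1 0 0 0 1;0 0 0.1 0 0 0 1'
python3 -m jog '0 0 0.05 0 0 0 1;0 0 0.05 0 0 0 1;0 0 0.03 0 0 0 1;0 0 0 0 0 0 1'
python3 to.py 602 -10 208
```

```text
time: 4.82
tool_pos: [601.1, -9.4, 224.5]
tcp_rot: [180.0, -0.1, 87.8]
ft_force: [-0.7, 6.5, 6.7]
finger_gap: 0.2
grip_force: 3.7
time: 5.32
tool_pos: [601.1, -9.1, 211.8]
tcp_rot: [180.0, -0.1, 87.8]
ft_force: [-2.6, 5.7, 7.9]
finger_gap: -0.2
grip_force: 4.3
tcp [601.1  -9.1 211.8] [ 1.80e+02 -1.00e-01  8.78e+01] tool units [-0.008  0.009  0.038] t 5.33 F [-2.6  5.7  7.9] gap -0.2 j [-6. 17. 95.  0. 68. -4.]
```

```bash
python3 -m jog '0 0 0.02 0 0 0 1;0 0 0.02 0 0 0 1;0 0 0 0 0 0 1'
python3 -m jog '0 0 0.02 0 0 0 1;0 0 0.01 0 0 0 1;0 0 0 0 0 0 1'
```

```text
time: 5.7
tool_pos: [601.2, -9.1, 209.0]
tcp_rot: [180.0, -0.1, 87.8]
ft_force: [-6.4, 6.4, 15.5]
finger_gap: -0.7
grip_force: 8.3
time: 6.08
tool_pos: [601.5, -9.1, 208.2]
tcp_rot: [179.9, -0.1, 87.8]
ft_force: [-14.8, 7.5, 32.9]
finger_gap: -0.1
grip_force: 17.0
```

```bash
python3 -m jog '0 0 0 0 0 0 1;0 0 0 0 0 0 1;0 0 0 0 0 0 1;0 0 0 0 0 0 1;0 0 0 0 0 0 1'>/dev/null
python3 -m jog '0 0 0 0 0 0 1;0 0 0 0 0 0 1;0 0 0 0 0 0 1;0 0 0 0 0 0 1;0 0 0 0 0 0 1'
python3 - <<'E'
from h import *
a=snap('scene');b=snap('top')
A=a['img'][155:265,185:285,::-1];B=b['img'][130:240,205:305,::-1]
A=cv2.resize(A,(400,440),interpolation=cv2.INTER_CUBIC);B=cv2.resize(B,(400,440),interpolation=cv2.INTER_CUBIC)
cv2.imwrite('pics/crop3.png',np.hstack([A,B]))
E
```

```text
time: 7.32
tool_pos: [601.5, -9.2, 208.2]
tcp_rot: [179.9, -0.1, 87.8]
ft_force: [-15.1, 7.0, 32.9]
finger_gap: 0.1
grip_force: 17.0
```

View pics/crop3.png

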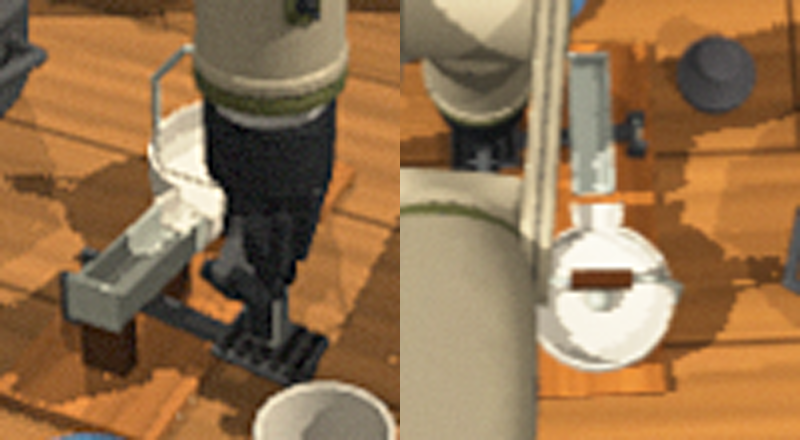

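The ball has left the chute and sits in the dish at (602,297) in the right half, and the pedal is down. I'll now release it.

```bash
python3 -m jog '0 0 -0.2 0 0 0 1;0 0 -0.2 0 0 0 1;0 0 -0.3 0 0 0 1;0 0 -0.4 0 0 0 -1;0 0 -0.4 0 0 0 -1'>/dev/null
python3 -m jog '0 0 -0.3 0 0 0 -1;0 0 0 0 0 0 -1;0 0 0 0 0 0 -1'
python3 to.py 457 -97 390
python3 - <<'E'
from h import *
a=snap('scene');b=snap('top')
A=a['img'][140:250,185:285,::-1];B=b['img'][130:240,205:305,::-1]
np.savez('rel.npz',a=A,b=B)
E
```

```text
time: 8.43
tool_pos: [600.5, -10.2, 383.1]
tcp_rot: [-179.9, -0.0, 87.7]
ft_force: [0.1, 0.6, -0.3]
finger_gap: 85.2
grip_force: 0.0
tcp [600.5 -10.2 383.1] [-179.9   -0.    87.7] tool units [-0.924 -1.4   -0.066] t 8.43 F [ 0.1  0.6 -0.3] gap 85.2 j [-6.  8. 87. -0. 85. -4.]
```

```bash
python3 -m jog '-0.184 -0.28 0 0 0 0 -1;-0.184 -0.28 0 0 0 0 -1;-0.184 -0.28 0 0 0 0 -1;-0.184 -0.28 0 0 0 0 -1;-0.184 -0.28 0 0 0 0 -1' >/dev/null
python3 -m jog '0 0 0 0 0 0 -1;0 0 0 0 0 0 -1'
python3 to.py 457 -97 278
python3 - <<'E'
from h import *
a=snap('scene');b=snap('top')
A=a['img'][120:230,185:285,::-1];B=b['img'][130:240,205:305,::-1]
A=cv2.resize(A,(400,440),interpolation=cv2.INTER_CUBIC);B=cv2.resize(B,(400,440),interpolation=cv2.INTER_CUBIC)
cv2.imwrite('pics/crop4.png',np.hstack([A,B]))
E
```

```text
time: 9.4
tool_pos: [457.4, -96.4, 384.0]
tcp_rot: [-180.0, -0.0, 87.7]
ft_force: [0.4, 0.3, -1.4]
finger_gap: 85.2
grip_force: 0.0
tcp [457.4 -96.4 384. ] [-180.    -0.    87.7] tool units [-0.007 -0.003  1.06 ] t 9.4 F [ 0.4  0.3 -1.4] gap 85.2 j [-18. -13. 107.   0.  86. -16.]
```

View pics/crop4.png

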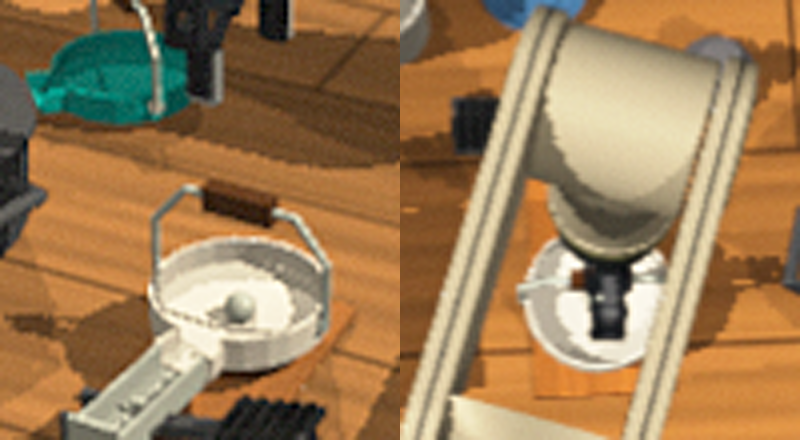

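The ball rests in the middle of the dish at (240,305), left half. The pedal is back up, the grip is at (238,200), and the open fingers straddle it. I'll descend and close gently.

```bash
python3 -m jog '0 0 0.3 0 0 0 -1;0 0 0.3 0 0 0 -1;0 0 0.26 0 0 0 0;0 0 0.1 0 0 0 0;0 0 0.1 0 0 0 0' 40
python3 -m jog '0 0 0 0 0 0 0.4;0 0 0 0 0 0 0.4;0 0 0 0 0 0 0.4;0 0 0 0 0 0 0.4;0 0 0 0 0 0 0.4'
python3 -m jog '0 0 0 0 0 0 0.5;0 0 0 0 0 0 0.5;0 0 0 0 0 0 0.55;0 0 0 0 0 0 0.55;0 0 0 0 0 0 0.6' 
python3 to.py 457 -97 278
```

```text
time: 10.12
tool_pos: [457.8, -96.4, 278.7]
tcp_rot: [180.0, 0.0, 87.8]
ft_force: [0.6, -0.3, -0.1]
finger_gap: 42.8
grip_force: 0.0
time: 10.75
tool_pos: [457.3, -96.6, 278.9]
tcp_rot: [180.0, 0.0, 87.7]
ft_force: [-0.7, -0.2, -0.1]
finger_gap: 25.6
grip_force: 0.0
time: 11.38
tool_pos: [457.3, -96.5, 278.7]
tcp_rot: [-180.0, 0.0, 87.7]
ft_force: [-0.1, 0.3, -0.5]
finger_gap: 17.3
grip_force: 0.0
tcp [457.3 -96.5 278.7] [-180.     0.    87.7] tool units [-0.005 -0.003  0.007] t 11.38 F [-0.1  0.3 -0.5] gap 17.3 j [-18.  -8. 114.  -0.  74. -16.]
```

```bash
python3 -m jog '0 0 0 0 0 0 0.64;0 0 0 0 0 0 0.66;0 0 0 0 0 0 0.7;0 0 0 0 0 0 0.8;0 0 0 0 0 0 1'
python3 -m jog '0 0 0 0 0 0 1;0 0 0 0 0 0 1;0 0 0 0 0 0 1;0 0 0 0 0 0 1;0 0 0 0 0 0 1'
python3 - <<'E'
from h import *
a=snap('scene')
cv2.imwrite('pics/crop5.png',cv2.resize(a['img'][120:230,185:285,::-1],(500,550),interpolation=cv2.INTER_CUBIC))
E
```

```text
time: 12.0
tool_pos: [457.4, -96.6, 278.8]
tcp_rot: [180.0, 0.0, 87.7]
ft_force: [1.8, -0.6, 0.4]
finger_gap: 13.5
grip_force: 39.7
time: 12.62
tool_pos: [457.4, -96.6, 278.8]
tcp_rot: [180.0, 0.0, 87.7]
ft_force: [3.0, -0.1, 0.4]
finger_gap: 13.1
grip_force: 39.9
```

View pics/crop5.png

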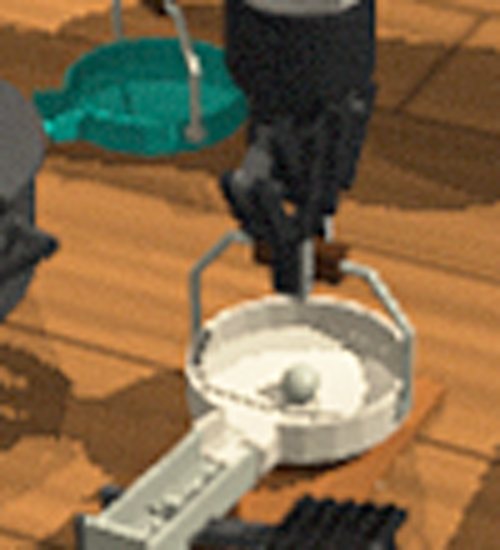

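The grip is pinched at (300,258), the dish still sits on its stand, and the ball is centred at (300,382). I'll lift slowly.

```bash
python3 -m jog '0 0 -0.01 0 0 0 1;0 0 -0.02 0 0 0 1;0 0 -0.03 0 0 0 1;0 0 -0.04 0 0 0 1;0 0 -0.05 0 0 0 1' 50
python3 -m jog '0 0 -0.05 0 0 0 1;0 0 -0.05 0 0 0 1;0 0 -0.05 0 0 0 1;0 0 -0.05 0 0 0 1;0 0 -0.05 0 0 0 1'
python3 -m jog '0 0 -0.05 0 0 0 1;0 0 -0.05 0 0 0 1;0 0 -0.05 0 0 0 1;0 0 -0.05 0 0 0 1;0 0 -0.05 0 0 0 1'
python3 -m jog '0 0 -0.05 0 0 0 1;0 0 -0.05 0 0 0 1;0 0 -0.05 0 0 0 1;0 0 -0.05 0 0 0 1;0 0 -0.04 0 0 0 1'
python3 -m jog '0 0 -0.03 0 0 0 1;0 0 -0.02 0 0 0 1;0 0 -0.01 0 0 0 1;0 0 0 0 0 0 1;0 0 0 0 0 0 1'
python3 - <<'E'
from h import *
a=snap('scene');b=snap('top')
A=a['img'][100:210,185:285,::-1];B=b['img'][130:240,205:305,::-1]
A=cv2.resize(A,(400,440),interpolation=cv2.INTER_CUBIC);B=cv2.resize(B,(400,440),interpolation=cv2.INTER_CUBIC)
cv2.imwrite('pics/crop6.png',np.hstack([A,B]))
E
```

```text
time: 13.3
tool_pos: [457.2, -96.5, 293.9]
tcp_rot: [-180.0, -0.0, 87.7]
ft_force: [-0.6, 0.5, -4.2]
finger_gap: 13.1
grip_force: 48.7
time: 13.92
tool_pos: [457.3, -96.5, 319.0]
tcp_rot: [180.0, -0.0, 87.7]
ft_force: [1.1, -0.4, -3.1]
finger_gap: 13.3
grip_force: 48.7
time: 14.55
tool_pos: [457.3, -96.6, 344.0]
tcp_rot: [180.0, 0.0, 87.7]
ft_force: [0.0, 0.2, -4.5]
finger_gap: 13.1
grip_force: 48.7
time: 15.18
tool_pos: [457.3, -96.6, 368.1]
tcp_rot: [180.0, 0.0, 87.7]
ft_force: [1.0, -0.2, -2.9]
finger_gap: 12.7
grip_force: 48.7
time: 15.8
tool_pos: [457.2, -96.5, 373.5]
tcp_rot: [-180.0, -0.0, 87.7]
ft_force: [1.3, 0.5, -3.4]
finger_gap: 13.4
grip_force: 48.7
```

View pics/crop6.png

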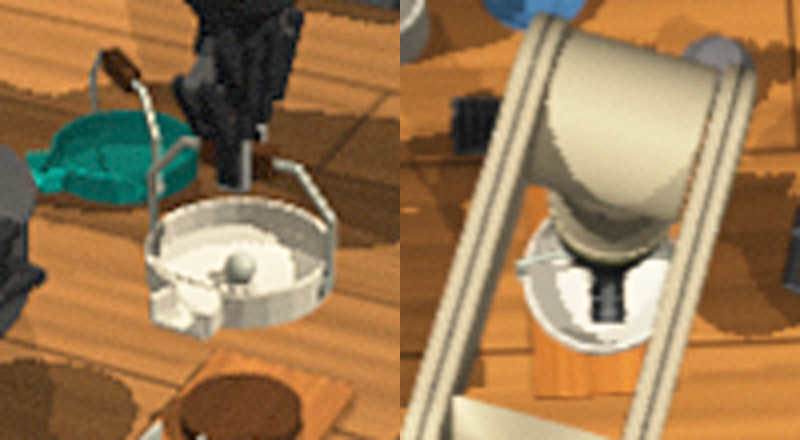

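The dish is clear of the stand and level. The ball is centred at (240,268), left half, and the lip still points along the chute. I'll now turn about +94.6°, which is −1.577 units of tool z.

```bash
python3 -m jog '0 0 0 0 0 -0.01 1;0 0 0 0 0 -0.02 1;0 0 0 0 0 -0.03 1;0 0 0 0 0 -0.04 1;0 0 0 0 0 -0.05 1'
python3 -m jog '0 0 0 0 0 -0.05 1;0 0 0 0 0 -0.05 1;0 0 0 0 0 -0.05 1;0 0 0 0 0 -0.05 1;0 0 0 0 0 -0.05 1'
python3 -m jog '0 0 0 0 0 -0.05 1;0 0 0 0 0 -0.05 1;0 0 0 0 0 -0.05 1;0 0 0 0 0 -0.05 1;0 0 0 0 0 -0.05 1'>/dev/null
python3 -m jog '0 0 0 0 0 -0.05 1;0 0 0 0 0 -0.05 1;0 0 0 0 0 -0.05 1;0 0 0 0 0 -0.05 1;0 0 0 0 0 -0.05 1'>/dev/null
python3 -m jog '0 0 0 0 0 -0.05 1;0 0 0 0 0 -0.05 1;0 0 0 0 0 -0.05 1;0 0 0 0 0 -0.05 1;0 0 0 0 0 -0.05 1'>/dev/null
python3 -m jog '0 0 0 0 0 -0.05 1;0 0 0 0 0 -0.05 1;0 0 0 0 0 -0.05 1;0 0 0 0 0 -0.05 1;0 0 0 0 0 -0.05 1'
python3 -m jog '0 0 0 0 0 -0.05 1;0 0 0 0 0 -0.04 1;0 0 0 0 0 -0.03 1;0 0 0 0 0 -0.02 1;0 0 0 0 0 -0.01 1'
python3 -m jog '0 0 0 0 0 0 1;0 0 0 0 0 0 1;0 0 0 0 0 0 1;0 0 0 0 0 0 1;0 0 0 0 0 0 1'
python3 to.py 457 -97 374
```

```text
time: 16.52
tool_pos: [457.3, -96.6, 373.7]
tcp_rot: [-180.0, 0.0, 96.9]
ft_force: [-0.3, -0.5, -4.0]
finger_gap: 13.3
grip_force: 48.7
time: 17.15
tool_pos: [457.3, -96.5, 373.7]
tcp_rot: [-180.0, -0.0, 111.9]
ft_force: [0.3, 0.7, -4.6]
finger_gap: 13.1
grip_force: 48.7
time: 19.65
tool_pos: [457.3, -96.6, 373.7]
tcp_rot: [-180.0, 0.0, 171.9]
ft_force: [-0.2, -0.0, -3.8]
finger_gap: 13.6
grip_force: 48.7
time: 20.27
tool_pos: [457.3, -96.5, 373.7]
tcp_rot: [180.0, -0.0, -179.2]
ft_force: [-0.3, 0.3, -3.9]
finger_gap: 13.1
grip_force: 48.7
time: 20.9
tool_pos: [457.3, -96.6, 373.7]
tcp_rot: [-180.0, 0.0, -179.3]
ft_force: [-0.2, 0.3, -4.4]
finger_gap: 13.3
grip_force: 48.7
tcp [457.3 -96.6 373.7] [-180.     0.  -179.3] tool units [ 0.003 -0.004 -0.003] t 20.9 F [-0.2  0.3 -4.4] gap 13.3 j [ -18.  -13.  108.   -0.   85. -109.]
```

```bash
python3 -m jog '0 0 0 0 0 -0.015 1;0 0 0 0 0 -0.01 1;0 0 0 0 0 0 1;0 0 0 0 0 0 1;0 0 0 0 0 0 1'
python3 -m jog '0 0 0 0 0 0 1;0 0 0 0 0 0 1;0 0 0 0 0 0 1;0 0 0 0 0 0 1;0 0 0 0 0 0 1'>/dev/null
python3 - <<'E'
from h import *
a=snap('scene');b=snap('top')
A=a['img'][100:230,185:305,::-1].copy();B=b['img'][120:250,120:320,::-1].copy()
P=proj(b,[[457,-97,154],[445,196,90]])-[120,120]; print(P)
A=cv2.resize(A,(360,390),interpolation=cv2.INTER_CUBIC);B=cv2.resize(B,(440,286),interpolation=cv2.INTER_CUBIC)
cv2.imwrite('pics/fin.png',np.hstack([A,np.vstack([B,np.zeros((104,440,3),np.uint8)])]))
E
```

```text
time: 21.52
tool_pos: [457.3, -96.6, 373.7]
tcp_rot: [-180.0, -0.0, -177.8]
ft_force: [-0.8, 0.4, -3.9]
finger_gap: 13.2
grip_force: 48.7
[[135.41558546  78.02980605]
 [ 44.41437174  89.10166483]]
```

View pics/fin.png

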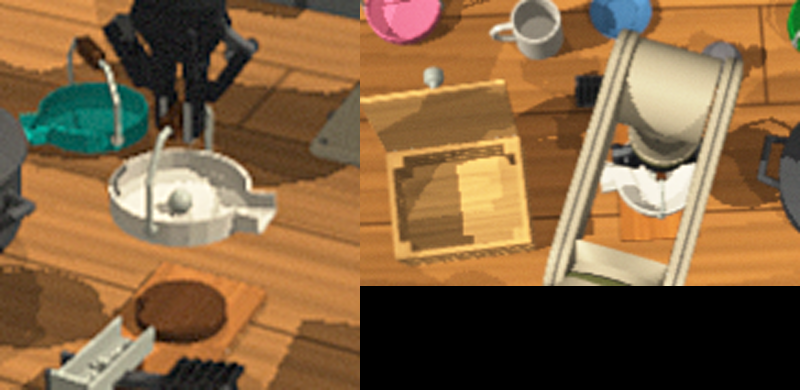

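The dish is level over its stand, the ball is centred at (180,200), the lip points left at the crate, and the pedal is up. The job is ready to hand in.

```bash
python3 -c "
from bench import *
print(hand_in())"
```

```text
the job is handed in; nothing more can be done
None
```

I handed the job in at about 22 s: the gripper holds the dish level over its stand, about 95 mm up, with the ball centred, the lip pointing at the crate's middle and the pedal back up; no verdict was returned.

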